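# Isolate the bench supply and draw its fuse carrier

### The job

The bench's fuse has to be checked. Pull the isolating plug on the front of the fuse base straight out to its stop and leave it out, then pinch the two side catches of the white fuse carrier together, lift the carrier straight up out of the base, and finish while still holding it by the pinched catches: still, upright, above the base, with its copper blades clear of the base top by at least a hand's width (80 mm). Leave the other things on the bench where they are, and do not put the carrier down or let go.

Things in the scene. Friction and masses are not known exactly. Their poses are not given: they have to be found in the camera images.
- fuse_base: Grey fuse base fixed to the bench, 156 (x) x 110 (y) x 52 mm high. Origin on the bench under the middle of the well that holds the carrier; its foot plate (8 mm high) spans x -97 to +59, y -55 to +55 mm, its walls x -85 to +53 mm, top 52 mm above the bench. z is up; -x points roughly towards the robot, the side where the plug sticks out. An upright divider wall stands behind and left of it.
- plug (a joint): How far the isolating plug is out, m: 0 = fully in, 0.026 = out at its stop. It slides level along the base's -x and cannot come off. A sprung ball detent holds it: about 10 to 15 N in the first few mm, then 2 N; it stays where left. Fully in, its shank lies over a nose on the carrier and locks it down; free once out by more than 10 mm.
- plug_grip (a point): Middle of the plug's black upright grip tab, gripped across its 12 mm (base's y). The tab is 28 mm long (x), from 34 to 78 mm above the bench; this point is 62 mm above the bench on the base's centre line, 105.5 mm in front (-x) of the base's origin when the plug is in, and moves with the plug.
- carrier: White fuse carrier, grey cap, two copper blades below (16 mm long), 94 mm tall, 0.15 to 0.3 kg. Origin at the blades' lower end, in the middle; z up, x and y as the base's. Seated: origin 9 mm above the bench over the base's origin, top at 103 mm. Above the base it is 64 (x) x 32 (y) mm plus the catches. The well guides it with 1.5 mm play for the first 43 mm up.
- catch_left (a joint): How far the catch on the carrier's +y side is pressed in, m: 0 = sprung out, hooked under the base's lip; 0.006 = fully in. Releases at about 0.003 (0.0045 if the carrier sits to that side). The spring takes 3.5 N at first, 8 N fully in, and pushes it out again if let go.
- catch_right (a joint): The same for the catch on the carrier's -y side. Both must be in at the same time for the carrier to come up.
- catch_left_pad (a point): Middle of the outer ribbed face of the +y catch, 72 mm above the carrier's origin (81 mm above the bench when seated). The catch is an upright dark steel leaf 28 mm wide (x), rising from the base's top to 97 mm above the bench. The two leaves' outer faces are 56 mm apart sprung out, 44 mm fully pressed; pinch along the carrier's y.
- catch_right_pad (a point): The same point on the -y catch.
- speaker: Bystander: black speaker box 52 x 68 x 9 mm lying beside the base. Origin at the centre of its underside. Leave alone.
- yellow_driver: Bystander: yellow-handled screwdriver 131 mm long, 13 mm thick, lying beside the base. Leave alone.
- small_dish: Bystander: small screw dish, 56 mm across, 14 mm high. Leave alone.
- port_board: Bystander: small circuit board 26 x 38 x 7 mm behind the base. Leave alone.
Things that resemble listed ones, but are neither listed nor needed, are in the scene too. Several things have the shape of the fuse_base; the one meant has the colours described above.

How it is judged:
By the outcome, as a careful person would: the job done as asked, in the order asked, and still so for the second after the job is handed in, while the arm keeps its last pose, push and grip.
It also fails if it takes over 48 s, if anything falls off the work surface, if the arm or the gripper's body presses on something with over 40 N, if the wrist force passes 120 N, or if a joint passes its speed limit or range.

### The arm

A 6-joint arm with a two-finger parallel gripper is mounted at the origin on the work surface; the furniture and walls round the work are solid. World frame = base frame: x ahead of the robot, y to its left, z up, the work surface at z = 0. Lengths are in mm, angles in rad, forces in N, time in s.
With the tool pointing down it reaches from about 275 to 750 mm from the base axis. Payload 10.2 kg.
Tool frame: the origin (TCP) lies at the very end of the fingers, on their centre line; the grasp point (between the pads) lies 19 mm behind it; z points along the fingers, y is the line along which they close (so a half turn about z gives the same grasp; the last joint's range is limited). The gripper opens to 85 mm and grips with 20 to 120 N. Pads are 22 mm wide; open, the fingers measure 114 mm over their backs; the gripper's body (76 mm by 85 mm) begins 54 mm behind the grasp point. The pads swing forward as they close: fully open they stand 13 mm farther back than shut.
Start: joints at [-1.469, 0.313, 1.498, -0, 1.331, -0.223], TCP at [167.525, -497.561, 231.294] pointing down, gripper open.
Joint ranges: [-2.94, 2.94], [-0.97, 2.17], [0.19, 2.56], [-1.23, 4.37], [0.02, 3.11], [-2.88, 2.88]. Speed limits (rad/s): [2.39, 2.39, 3.01, 3.14, 3.14, 3.14].

### API

Orientations are given as a unit quaternion [w, x, y, z].
In Python, from rig import * gives the robot as it stands. The module is installed in compiled form; this text tells all that it offers.
- The arm moves only by the shell command python3 -m crank 'ROWS' [FORCE]. ROWS is JSON, a list that holds one entry, the list of rows, each a list of 7 numbers: the shift along the tool's x, y, z in units of 25 mm (1.0 is 25 mm), then the turn, a rotation vector about the tool's x, y, z in units of 8 degrees (1.0 is 8 degrees), then the finger opening in mm, from 0 to 85.4. A call has exactly 8 rows; each row shifts and turns the commanded pose from where the row before left it, along the tool's axes as they then stand; what a row does not reach is not made up. A row lasts 1/10 s, in which the tool goes at most 50 mm and 8.59 degrees, less where a joint would pass 70% of its speed; a pose out of reach is approached as far as the arm can. A call is refused whole if a number of a shift passes 1 or a number of a turn 1, either way. A call with a gripper value outside its range is refused whole. The fingers move at their own pace and stop on an object; FORCE is the grip in N (left out, the last holds). Time passes only in rows, so rows that do not move let the fingers close, or fill a call up. It gives the time, the measured TCP pose, the force, the opening and the grip force at its end, in the units of the state.
- sense(): the state, without advancing time (a new reading comes with each control period).
- capture(name): name is "scene" or "top" or "wrist"; returns the picture (480x640x3 uint8, blue, green, red); there is no depth.
- camera_model(name): a dict with "fx", "fy", "cx", "cy" (pixels), "world_from_camera" (4x4, takes a point from camera to world coordinates); the wrist camera has in their place "T_tool_cam" (4x4, takes a point from camera to tool coordinates, whose origin is the TCP and whose axes are the flange's). Camera axes: x right, y up, looking along -z (the intrinsics and any distortion apply to the point x, -y, -z); pixel columns grow to the right and rows downward; lengths in mm; the calibration is good to about 2 mm. The wrist camera is an equidistant fisheye: a pixel r from the principal point sees the ray r / f radians off the axis. A picture is of the moment at which its call begins: read the wrist's pose just before it. camera_model takes no time and is no camera call.
- finish_job(): hands the job in; it is judged then, once.
The state is a dict: "time_s": time; "joints": joint angles; "dq": joint speeds; "tau": joint torques, N m; "eef_pos": TCP position; "ee_rot": TCP orientation; "force": force on the tool from outside, world axes, zero at the start; "wrist_torque": the same for the moment, N m; "grip_width": opening from 0.0 (shut) to 1.0 (fully open); "grip_force": force on a finger pad.
Only numpy, scipy, OpenCV 4.12 (cv2) and the standard library are available. Lean on these libraries where they do the work, as an engineer would, in place of code of your own. Each camera call takes 0.05 s, during which the arm holds its last target. There are 200 camera calls.

## Working session

There is one attempt and no reset: what is moved stays moved. The work goes in short steps, Python scripts to look and compute and a shell command to move; the robot and the scene stay as the last step left them, time stands still between calls to the robot, and variables do not carry over. Pictures are saved under pics/ and viewed, at most 10 in all, crops included, and the job is handed in when it is done.

```bash
mkdir -p pics; python3 - <<'E'
from rig import *
import cv2,numpy as np
s=sense();print({k:np.round(v,3).tolist() for k,v in s.items()})
for n in("scene","top"):
    cv2.imwrite(f"pics/{n}0.png",capture(n));m=camera_model(n)
    print(n,{k:np.round(v,4).tolist() if not isinstance(v,str) else v for k,v in m.items()})
m=camera_model("wrist");print({k:np.round(v,4).tolist() if not isinstance(v,str) else v for k,v in m.items()})
E
```

```text
{'time_s': 0.0, 'joints': [-1.469, 0.313, 1.499, 0.0, 1.331, -0.223], 'dq': [0.0, -0.001, -0.001, -0.001, -0.001, 0.0], 'tau': [-0.0, -41.226, -25.974, -0.0, 0.004, 0.0], 'eef_pos': [167.51, -497.251, 230.723], 'ee_rot': [-0.001, 0.987, 0.162, 0.0], 'force': [-0.11, 0.124, 0.635], 'wrist_torque': [-0.017, 0.015, -0.024], 'grip_force': 0.0, 'grip_width': 1.0}
scene {'fx': 603.8029, 'fy': 603.8029, 'cx': 315.7192, 'cy': 250.652, 'world_from_camera': [[0.7872, 0.3356, -0.5173, -39.4188], [-0.6167, 0.4328, -0.6576, -914.3419], [0.0031, 0.8367, 0.5477, 769.3141], [0.0, 0.0, 0.0, 1.0]]}
top {'fx': 503.005, 'fy': 503.005, 'cx': 310.5181, 'cy': 240.1483, 'world_from_camera': [[-0.0178, 0.9942, -0.1065, 512.6813], [-0.9997, -0.0157, 0.0212, -99.3263], [0.0194, 0.1069, 0.9941, 958.3871], [0.0, 0.0, 0.0, 1.0]]}
{'fx': 371.6483, 'fy': 371.6483, 'cx': 324.4226, 'cy': 235.5345, 'T_tool_cam': [[-0.0002, 0.9566, 0.2915, 75.5579], [1.0, 0.0004, -0.0007, -0.3432], [-0.0008, 0.2915, -0.9566, -142.8986], [0.0, 0.0, 0.0, 1.0]]}
```

View pics/scene0.png

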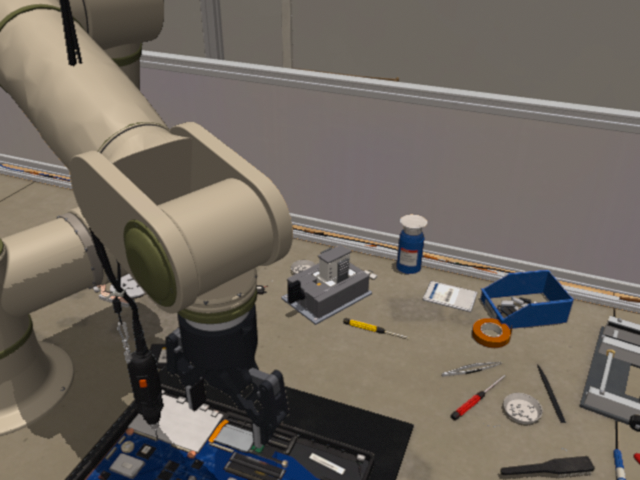

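View pics/top0.png

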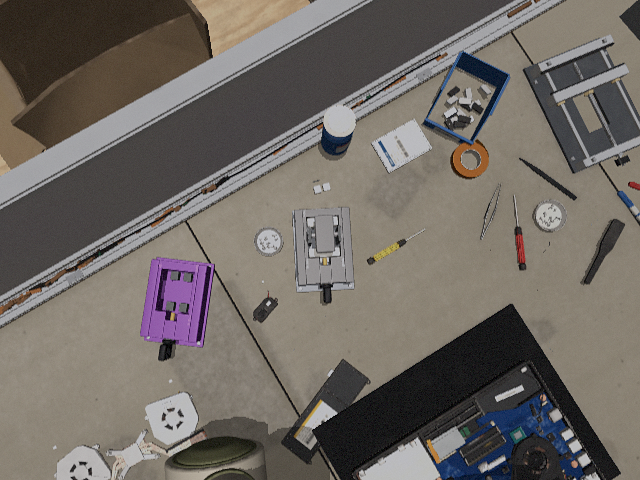

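The scene view shows the grey base around (328,288), with the plug tab at (294,290) and the carrier at (335,265). In the top view the base is around (323,250) and the plug tab at (327,293). The purple one at (175,300) is a decoy. I'll enlarge both to pick points.

```bash
python3 - <<'E'
import cv2,numpy as np
a=cv2.imread("pics/scene0.png")[240:330,275:380];b=cv2.imread("pics/top0.png")[200:310,285:362]
A=cv2.resize(a,None,fx=4,fy=4,interpolation=cv2.INTER_CUBIC);B=cv2.resize(b,None,fx=5,fy=5,interpolation=cv2.INTER_CUBIC)
h=560;c=np.zeros((h,A.shape[1]+B.shape[1]-20,3),np.uint8);c[:A.shape[0],:A.shape[1]]=A;c[:550,A.shape[1]:]=B[:,:c.shape[1]-A.shape[1]]
print(c.shape,A.shape);cv2.imwrite("pics/crop1.png",c)
E
```

```text
(560, 785, 3) (360, 420, 3)
```

View pics/crop1.png

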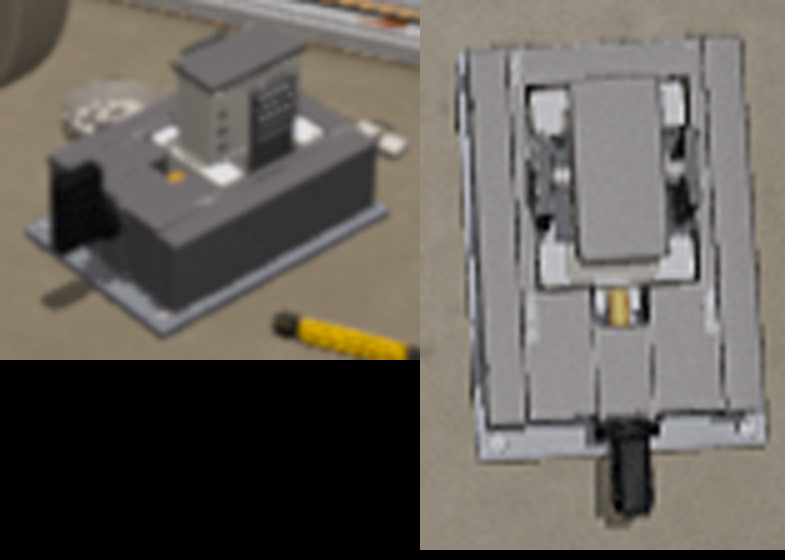

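```bash
cat >fit.py <<'E'
from rig import *
import numpy as np
from scipy.optimize import least_squares
def proj(n,P):
    m=camera_model(n);T=np.linalg.inv(m["world_from_camera"]);p=T[:3,:3]@P+T[:3,3]
    return np.array([m["cx"]+m["fx"]*p[0]/-p[2],m["cy"]-m["fy"]*p[1]/-p[2]])
F,W,C,T=0,1,2,3
D=[("top",-97,55,F,478,461),("top",-97,-55,F,766,446),("top",53,1,W,468,50),("top",-85,1,W,488,428),("top",53,-1,W,741,38),("top",-85,-1,W,764,412),
("top",-32,16,C,578,262),("top",-32,-16,C,665,256),("top",32,16,C,570,82),("top",32,-16,C,658,76),("top",-119.5,6,T,613,516),("top",-119.5,-6,T,650,513),
("scene",-97,55,F,27,232),("scene",-97,-55,F,165,338),("scene",59,-55,F,388,212),("scene",-85,-1,W,178,248),("scene",53,-1,W,378,165),("scene",-85,1,W,50,160),
("scene",-32,16,C,176,66),("scene",-32,-16,C,215,83),("scene",32,-16,C,305,47),("scene",32,16,C,262,25),("scene",-119.5,6,T,52,168),("scene",-119.5,-6,T,62,172)]
def res(p):
    x,y,a,w,*z=p;c,s=np.cos(a),np.sin(a);r=[]
    for n,bx,by,k,u,v in D:
        if k==W: by*=w
        P=np.array([x+c*bx-s*by,y+s*bx+c*by,z[k]])
        uv=(285+(u-420+.5)/5-.5,200+(v+.5)/5-.5) if n=="top" else (275+(u+.5)/4-.5,240+(v+.5)/4-.5)
        r+=list(proj(n,P)-uv)
    return np.array(r)
s=least_squares(res,[500,-110,0,50,8,52,103,78],loss="soft_l1")
print(np.round(s.x,3));print(np.round(res(s.x).reshape(-1,2),1).tolist())
x,y,a=s.x[:3];print("grip",x-105.5*np.cos(a),y-105.5*np.sin(a))
E
python3 fit.py
```

```text
Traceback (most recent call last):
  File "fit.py", line 20, in <module>
    s=least_squares(res,[500,-110,0,50,8,52,103,78],loss="soft_l1")
  File "fit.py", line 18, in res
    r+=list(proj(n,P)-uv)
            ~~~~^^^^^
  File "fit.py", line 5, in proj
    m=camera_model(n);T=np.linalg.inv(m["world_from_camera"]);p=T[:3,:3]@P+T[:3,3]
ValueError: time passes only in moves, steps and waits
```

```bash
sed -i 's/^def proj/M={n:camera_model(n) for n in("scene","top")}\ndef proj/; s/m=camera_model(n);T/m=M[n];T/' fit.py; python3 fit.py
```

```text
[ 616.646 -141.631   44.019   50.143    3.61    45.817   99.016   84.124]
[[-0.3, -0.2], [0.1, -0.4], [-0.1, -0.2], [-0.2, -0.5], [-0.3, -0.6], [-0.1, -0.3], [-0.1, 0.1], [1.1, 0.3], [-0.6, -0.8], [0.3, -0.6], [1.3, 0.1], [0.8, 0.3], [-0.5, -0.1], [-0.7, -0.1], [0.5, 0.3], [-0.7, 1.7], [0.4, -4.3], [-0.7, 0.3], [-1.4, -0.1], [-0.6, 2.6], [0.7, 0.1], [0.9, -0.9], [-1.7, -0.7], [-0.3, 1.1]]
grip 511.21818810935787 -145.53687340979405
```

```bash
python3 -m crank '[[[0,0,0.5,0,0,0.7,85],[0,0,0.5,0,0,0.7,85],[0,0,0.5,0,0,0.67,85],[1,-1,0,0,0,0,85],[1,-1,0,0,0,0,85],[1,-1,0,0,0,0,85],[1,-1,0,0,0,0,85],[1,-1,0,0,0,0,85]]]'
python3 -m crank '[[[1,-1,0,0,0,0,85],[1,-1,0,0,0,0,85],[1,-1,0,0,0,0,85],[1,-1,0,0,0,0,85],[1,-1,0,0,0,0,85],[1,-1,0,0,0,0,85],[1,-1,0,0,0,0,85],[1,-0.5,0,0,0,0,85]]]'
python3 - <<'E'
from rig import *
import cv2,numpy as np,json
s=sense();cv2.imwrite("pics/w1.png",capture("wrist"));print(s["eef_pos"],s["ee_rot"],s["joints"],s["force"])
json.dump([list(map(float,s["eef_pos"])),list(map(float,s["ee_rot"]))],open("w1.json","w"))
E
```

```text
time_s: 0.9
eef_pos: [288.7, -366.9, 193.6]
ee_rot: [-0.0, 1.0, 0.018, -0.0]
force: [0.6, -0.9, 0.7]
grip_width: 0.999
grip_force: 0.0
time_s: 1.7
eef_pos: [481.9, -171.6, 193.6]
ee_rot: [-0.0, 1.0, 0.019, -0.0]
force: [-1.3, -1.1, 1.0]
grip_width: 0.998
grip_force: 0.0
[ 481.86730524 -171.59794533  193.6444981 ] [-2.87599999e-04  9.99827967e-01  1.85439615e-02 -2.73775508e-04] [-5.71568994e-01  3.16534371e-01  1.59460043e+00  1.83723221e-04
  1.23123288e+00  9.62076020e-01] [-1.26995334 -1.14300987  0.95970481]
```

View pics/w1.png

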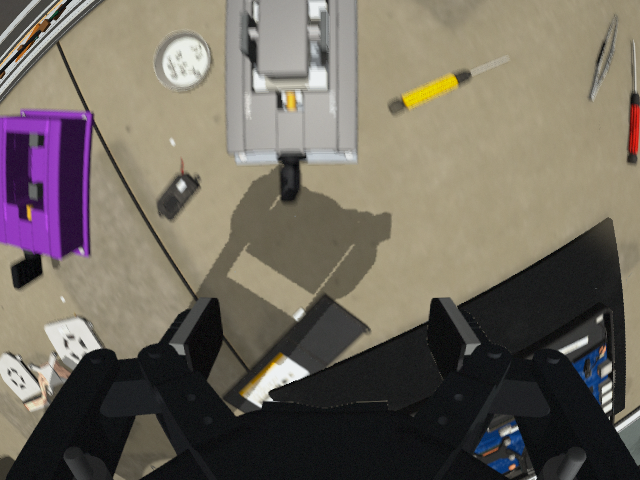

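The wrist view shows the base at (290,90), with the tab top around (289,185) and the cap around (283,40). Next I'll take a second wrist view from further on.

```bash
python3 -m crank '[[[1,0,0,0,0,0,85],[1,-0.2,0,0,0,0,85],[0,0,0,0,0,0,85],[0,0,0,0,0,0,85],[0,0,0,0,0,0,85],[0,0,0,0,0,0,85],[0,0,0,0,0,0,85],[0,0,0,0,0,0,85]]]'
python3 - <<'E'
from rig import *
import cv2,numpy as np,json
s=sense();c=capture("wrist");cv2.imwrite("pics/w2.png",c);print(s["eef_pos"],s["ee_rot"],s["dq"])
json.dump([list(map(float,s["eef_pos"])),list(map(float,s["ee_rot"]))],open("w2.json","w"))
a=cv2.imread("pics/w1.png")[0:210,220:365]
A=cv2.resize(a,None,fx=2.7,fy=2.7,interpolation=cv2.INTER_CUBIC)
o=np.zeros((600,800,3),np.uint8);o[:A.shape[0],:A.shape[1]]=A
b=c[40:340,190:390];B=cv2.resize(b,None,fx=2,fy=2,interpolation=cv2.INTER_CUBIC);o[:600,400:800]=B
cv2.imwrite("pics/crop2.png",o)
E
```

```text
time_s: 2.55
eef_pos: [530.7, -167.0, 193.9]
ee_rot: [0.0, 1.0, 0.018, 0.0]
force: [-0.4, 0.3, 0.9]
grip_width: 0.996
grip_force: 0.0
[ 530.72455325 -167.00373468  193.94248923] [4.71924866e-05 9.99843012e-01 1.77184239e-02 8.06163833e-05] [ 3.11501089e-03  2.35048582e-03 -2.61137226e-03 -6.64429447e-05
 -5.53331237e-04  4.66884428e-04]
```

View pics/crop2.png

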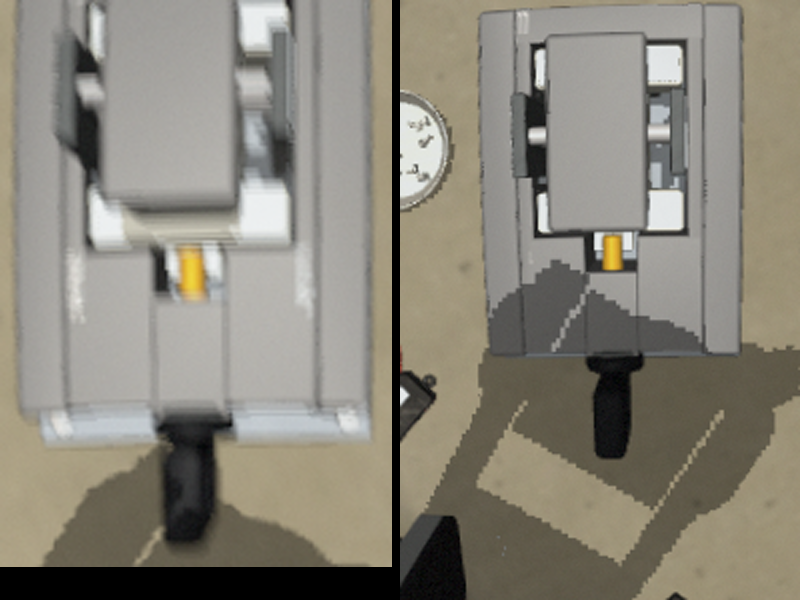

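The right-hand crop (second wrist view) shows the wall tops, cap, leaf tops and tab clearly. I'll fit all four views together.

```bash
cat >fit2.py <<'E'
exec(open("fit.py").read().split("def res")[0])
import json
from scipy.spatial.transform import Rotation as R
mw=camera_model("wrist");TC=np.array(mw["T_tool_cam"])
def projw(j,P):
    p,q=j;T=np.eye(4);T[:3,:3]=R.from_quat([q[1],q[2],q[3],q[0]]).as_matrix();T[:3,3]=p
    c=np.linalg.inv(T@TC)@np.r_[P,1];x,y,z=c[0],-c[1],-c[2];r=np.hypot(x,y);t=np.arctan2(r,z)
    return np.array([mw["cx"]+mw["fx"]*t*x/r,mw["cy"]+mw["fy"]*t*y/r])
J={"w1":json.load(open("w1.json")),"w2":json.load(open("w2.json"))}
L=4
D=[d for d in D if d not in [("scene",53,-1,W,378,165),("scene",-32,-16,C,215,83)]]
D+=[("w1",-85,1,W,22,410),("w1",-85,-1,W,370,412),("w1",-32,16,C,105,197),("w1",-32,-16,C,237,207),("w1",-119.5,6,T,165,540),("w1",-119.5,-6,T,202,543),
("w2",53,1,W,80,12),("w2",53,-1,W,342,5),("w2",-85,-1,W,342,354),("w2",-85,1,W,90,354),("w2",32,16,C,147,36),("w2",32,-16,C,245,33),("w2",-32,-16,C,245,229),("w2",-32,16,C,147,229),("w2",-119.5,6,T,196,455),("w2",-119.5,-6,T,227,457),
("w2",14,28,L,113,95),("w2",-14,28,L,113,177),("w2",14,-28,L,284,90),("w2",-14,-28,L,284,173)]
S={"top":(285-420/5,200,5),"scene":(275,240,4),"w1":(220,0,2.7),"w2":(190,40,2)}
def res(p,D):
    x,y,a,w,*z=p;c,s=np.cos(a),np.sin(a);r=[]
    for n,bx,by,k,u,v in D:
        if k==W: by*=w
        P=np.array([x+c*bx-s*by,y+s*bx+c*by,z[k]]);ox,oy,f=S[n]
        uv=np.array([ox+(u+.5)/f-.5,oy+(v+.5)/f-.5])
        r+=list((projw(J[n],P) if n in J else proj(n,P))-uv)
    return np.array(r)
x0=[616,-141,.037,50,8,52,103,78,97]
for nm,DD in(("all",D),("wrist",[d for d in D if d[0][0]=="w"]),("fixed",[d for d in D if d[0][0]=="w"])):
    f=res if nm!="fixed" else (lambda p,D:res(list(p)+x0[4:],D))
    s=least_squares(f,x0 if nm!="fixed" else x0[:4],loss="soft_l1",args=(DD,),x_scale=[10,10,.1,10]+[10]*5*(nm!="fixed"))
    x,y,a=s.x[:3];print(nm,np.round(s.x,3),"cost",round(s.cost,1),"grip",round(x-105.5*np.cos(a),1),round(y-105.5*np.sin(a),1))
    r=s.fun.reshape(-1,2) ;print(np.round(r[-20:],1).tolist())
E
python3 fit2.py
```

```text
all [ 6.18782e+02 -1.40217e+02  3.80000e-02  5.08190e+01  1.78300e+00
  4.70170e+01  9.71510e+01  7.39710e+01  9.14130e+01] cost 50.5 grip 513.4 -144.3
[[0.1, 4.7], [0.1, 2.1], [0.3, 7.3], [1.6, 2.1], [0.1, 5.4], [2.8, 4.2], [-0.4, 0.3], [-0.5, -0.0], [-1.7, -1.3], [-0.4, -0.6], [-0.5, -0.2], [0.7, -0.3], [1.1, -0.0], [0.8, 0.8], [-1.1, 0.8], [-0.9, -0.2], [0.0, -0.8], [0.7, -0.2], [0.1, -0.7], [0.1, 0.0]]
wrist [ 6.18967e+02 -1.40122e+02  3.80000e-02  5.09480e+01 -4.86970e+01
  4.68660e+01  9.79170e+01  7.19640e+01  9.08870e+01] cost 27.5 grip 513.5 -144.1
[[-0.2, 4.4], [0.1, 1.9], [-0.1, 6.9], [1.3, 1.7], [0.1, 4.6], [2.8, 3.4], [-0.6, 0.1], [-0.5, -0.2], [-1.8, -1.6], [-0.7, -0.9], [-0.8, -0.7], [0.5, -0.8], [0.9, -0.2], [0.4, 0.6], [-1.0, -0.4], [-1.0, -1.4], [0.1, -1.0], [0.7, -0.5], [-0.1, -0.8], [-0.0, -0.2]]
fixed [ 6.19271e+02 -1.40655e+02  3.80000e-02  5.00840e+01] cost 38.9 grip 513.8 -144.6
[[-0.1, 4.5], [0.2, 2.1], [-0.6, 5.5], [1.9, 0.2], [-0.0, 6.0], [3.0, 4.7], [-0.4, -1.7], [-0.3, -2.0], [-1.6, -0.4], [-0.5, 0.3], [-1.3, -2.6], [1.1, -2.8], [1.6, -0.1], [-0.0, 0.8], [-1.1, 2.2], [-0.7, 1.2], [-1.0, -2.4], [-0.4, -0.9], [1.0, -2.3], [1.0, -0.7]]
```

```bash
python3 -m crank '[[[-0.73,-0.93,0,0,0,0,50],[0,0,1,0,0,0,40],[0,0,1,0,0,0,40],[0,0,1,0,0,0,40],[0,0,1,0,0,0,40],[0,0,1,0,0,0,40],[0,0,0.95,0,0,0,40],[0,0,0,0,0,0,40]]]' 60
python3 - <<'E'
from rig import *
import cv2,numpy as np
s=sense();c=capture("wrist");print(s["eef_pos"],s["force"])
t=capture("top")[200:310,285:362];cv2.imwrite("pics/w3.png",c)
E
```

```text
time_s: 3.4
eef_pos: [510.3, -143.5, 42.6]
ee_rot: [-0.001, 1.0, 0.018, -0.002]
force: [-0.3, 0.2, 0.1]
grip_width: 0.467
grip_force: 0.0
[ 510.31976165 -143.54009342   42.6299922 ] [-0.34491124  0.18493676  0.10321726]
```

View pics/w3.png

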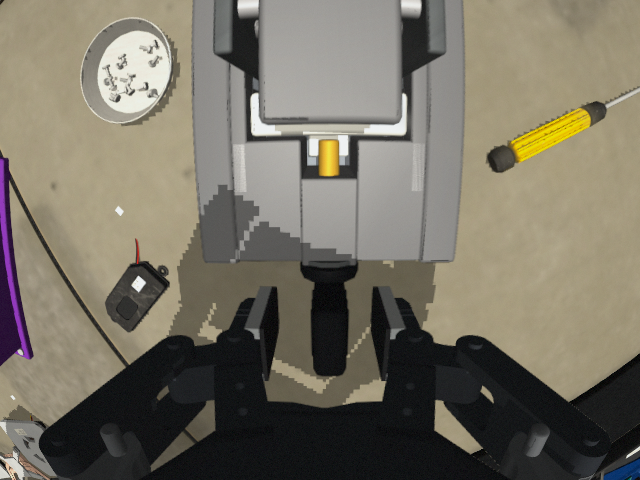

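The tab at (329,320) is centred between the pads at (268,330) and (383,330). I'll close on it.

```bash
python3 -m crank '[[[0,0,0,0,0,0,0],[0,0,0,0,0,0,0],[0,0,0,0,0,0,0],[0,0,0,0,0,0,0],[0,0,0,0,0,0,0],[0,0,0,0,0,0,0],[0,0,0,0,0,0,0],[0,0,0,0,0,0,0]]]' 60
python3 -m crank '[[[-0.15,0,0,0,0,0,0],[-0.15,0,0,0,0,0,0],[-0.15,0,0,0,0,0,0],[-0.15,0,0,0,0,0,0],[-0.15,0,0,0,0,0,0],[-0.15,0,0,0,0,0,0],[-0.14,0,0,0,0,0,0],[0,0,0,0,0,0,0]]]'
```

```text
time_s: 4.3
eef_pos: [512.4, -145.1, 46.4]
ee_rot: [0.001, 1.0, 0.018, 0.001]
force: [-2.5, -3.4, 6.1]
grip_width: 0.13
grip_force: 60.1
time_s: 5.1
eef_pos: [486.5, -146.1, 46.3]
ee_rot: [0.001, 1.0, 0.018, 0.001]
force: [-0.6, -5.3, 6.7]
grip_width: 0.129
grip_force: 60.4
```

```bash
python3 -m crank '[[[-0.05,0,0,0,0,0,0],[-0.05,0,0,0,0,0,0],[-0.05,0,0,0,0,0,0],[0,0,0,0,0,0,0],[0,0,0,0,0,0,0],[0,0,0,0,0,0,0],[0,0,0,0,0,0,0],[0,0,0,0,0,0,0]]]'
python3 -c "
from rig import *
s=sense();print(s['eef_pos'],s['force'])"
```

```text
time_s: 5.9
eef_pos: [486.3, -146.3, 46.3]
ee_rot: [0.002, 1.0, 0.018, 0.006]
force: [24.5, -0.0, -8.3]
grip_width: 0.133
grip_force: 58.9
[ 486.3276067  -146.26832006   46.32845235] [ 2.44765671e+01 -1.26973273e-02 -8.25062481e+00]
```

The plug is at its stop: 26 mm of travel and a 24 N reaction. I'll relax the pull, release, rise and take a look from above the carrier.

```bash
python3 -m crank '[[[0.1,0,0,0,0,0,0],[0,0,0,0,0,0,30],[0,0,0,0,0,0,40],[0,0,0,0,0,0,40],[0,0,0,0,0,0,40],[0,0,0,0,0,0,40],[0,0,0.0,0,0,0,50],[0,0,-0.5,0,0,0,85]]]'
python3 -m crank '[[[0,0,-1,0,0,0,85],[0,0,-1,0,0,0,85],[0,0,-1,0,0,0,85],[0,0,-1,0,0,0,85],[0,0,-1,0,0,0,85],[1,0,0,0,0,0,85],[1,0,0,0,0,0,85],[0,0,0,0,0,0,85]]]'
python3 -m crank '[[[1,0,0,0,0,0,85],[1,0,0,0,0,0,85],[0.6,0,0,0,0,0,85],[0,0,0,0,0,0,85],[0,0,0,0,0,0,85],[0,0,0,0,0,0,85],[0,0,0,0,0,0,85],[0,0,0,0,0,0,85]]]'
python3 - <<'E'
from rig import *
import cv2,numpy as np,json
s=sense();c=capture("wrist");print(s["eef_pos"],s["ee_rot"],s["force"])
json.dump([list(map(float,s["eef_pos"])),list(map(float,s["ee_rot"]))],open("w4.json","w"))
cv2.imwrite("pics/w4.png",c)
E
```

```text
time_s: 6.7
eef_pos: [483.8, -144.8, 56.8]
ee_rot: [-0.001, 1.0, 0.018, -0.001]
force: [0.0, 0.1, 0.3]
grip_width: 0.74
grip_force: 0.0
time_s: 7.5
eef_pos: [536.2, -143.3, 183.3]
ee_rot: [0.0, 1.0, 0.018, 0.001]
force: [-0.4, 0.6, -0.1]
grip_width: 0.991
grip_force: 0.0
time_s: 8.3
eef_pos: [599.2, -141.2, 182.8]
ee_rot: [0.0, 1.0, 0.018, 0.0]
force: [-0.0, -0.3, -0.1]
grip_width: 0.995
grip_force: 0.0
[ 599.19746215 -141.21661075  182.84421164] [5.39596767e-05 9.99842127e-01 1.77683576e-02 5.88515548e-05] [-0.02349015 -0.25069834 -0.06456271]
```

View pics/w4.png

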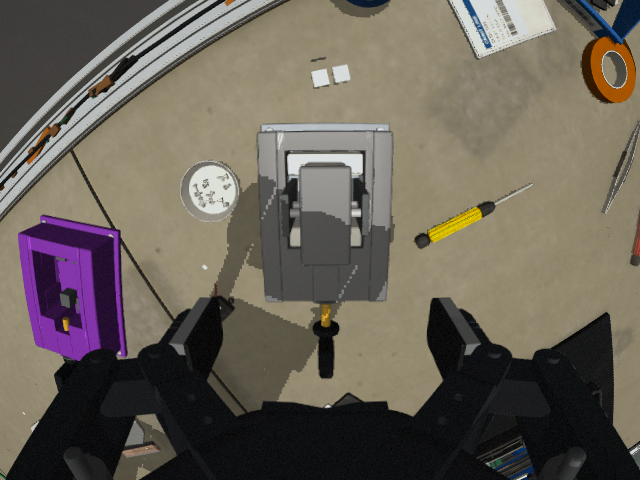

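The plug is out, with the tab at (327,350) and the brass shank visible. The cap spans (301–350, 164–264) and the wall-top corners are at (258,132), (392,131), (265,301) and (388,300). I'll refine the fit with this and the other settled view.

```bash
sed '/^x0=/,$d' fit2.py >fit3.py; cat >>fit3.py <<'E'
J["w4"]=json.load(open("w4.json"));S["w4"]=(0,0,1)
N=[("w4",53,1,W,258,132),("w4",53,-1,W,392,131),("w4",-85,1,W,265,301),("w4",-85,-1,W,388,300),("w4",32,16,C,301,164),("w4",32,-16,C,349,164),("w4",-32,16,C,302,264),("w4",-32,-16,C,350,264)]
x0=[618,-141,.037,50,8,52,103,78,97]
for nm,DD in(("w4",N),("w2",[d for d in D if d[0]=="w2"]),("both",N+[d for d in D if d[0]=="w2"])):
    s=least_squares(lambda p,D:res(list(p[:4])+[8,52+p[4],103+p[4],78+p[4],97+p[4]],D),x0[:4]+[0],loss="soft_l1",args=(DD,),x_scale=[10,10,.1,10,10])
    print(nm,np.round(s.x,3),round(s.cost,1),np.round(s.fun[:16].reshape(-1,2),1).tolist())
E
python3 fit3.py
```

```text
w4 [ 6.18516e+02 -1.40873e+02  4.30000e-02  5.05560e+01 -3.32000e+00] 7.0 [[-1.1, -0.5], [0.9, -0.5], [0.9, -0.4], [-1.6, -0.3], [-1.9, 1.5], [2.6, 1.1], [-0.4, -0.1], [0.6, -0.5]]
w2 [ 6.18588e+02 -1.40293e+02  4.10000e-02  5.10830e+01 -5.02500e+00] 4.8 [[-0.8, 0.7], [-0.3, 0.1], [-1.1, -1.3], [-0.4, -0.3], [-0.7, -0.1], [0.6, -0.3], [1.3, 0.3], [0.8, 1.3]]
both [ 6.18509e+02 -1.40509e+02  4.10000e-02  5.07910e+01 -4.01900e+00] 13.4 [[-1.5, -0.6], [0.7, -0.4], [0.1, -0.9], [-2.1, -0.6], [-2.3, 1.3], [2.1, 1.0], [-1.0, -0.5], [-0.1, -0.8]]
```

```bash
python3 -m crank '[[[0.77,0,0,0,0,0.02,85],[0,0,1,0,0,0,85],[0,0,1,0,0,0,85],[0,0,1,0,0,0,85],[0,0,1,0,0,0,85],[0,0,0.5,0,0,0,85],[0,0,0.5,0,0,0,85],[0,0,0,0,0,0,85]]]' 40
python3 -m crank '[[[0,0,0,0,0,0,60],[0,0,0,0,0,0,60],[0,0,0,0,0,0,30],[0,0,0,0,0,0,30],[0,0,0,0,0,0,30],[0,0,0,0,0,0,30],[0,0,0,0,0,0,30],[0,0,0,0,0,0,30]]]' 40
python3 - <<'E'
from rig import *
import cv2
s=sense();print(s["eef_pos"],s["force"],s["wrist_torque"]);cv2.imwrite("pics/w5.png",capture("wrist"))
E
```

```text
time_s: 9.15
eef_pos: [618.3, -140.3, 56.5]
ee_rot: [-0.0, 1.0, 0.016, -0.001]
force: [-0.3, 0.6, -0.0]
grip_width: 0.998
grip_force: 0.0
time_s: 9.95
eef_pos: [619.8, -140.9, 60.4]
ee_rot: [0.001, 1.0, 0.017, 0.002]
force: [-3.0, 0.7, 12.6]
grip_width: 0.462
grip_force: 41.4
[ 619.83015378 -140.91636955   60.35045575] [-2.97554488  0.65638092 12.60854075] [0.19722202 0.55346394 0.10531113]
```

View pics/w5.png

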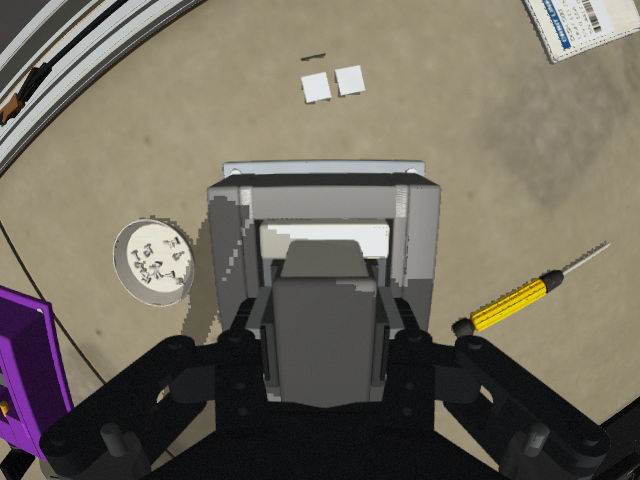

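Both pads hold the catches at (265,340) and (385,340), with the grip at 41 N and the leaves pressed. I'll start lifting gently.

```bash
python3 -m crank '[[[0,0,-0.1,0,0,0,30],[0,0,-0.1,0,0,0,30],[0,0,-0.15,0,0,0,30],[0,0,-0.15,0,0,0,30],[0,0,-0.15,0,0,0,30],[0,0,-0.15,0,0,0,30],[0,0,0,0,0,0,30],[0,0,0,0,0,0,30]]]'
```

```text
time_s: 10.8
eef_pos: [618.8, -140.4, 77.5]
ee_rot: [-0.0, 1.0, 0.016, -0.0]
force: [-0.3, 0.5, -3.2]
grip_width: 0.455
grip_force: 40.7
```

The load is only the carrier's weight (3.2 N), so it is free. I'll continue up.

```bash
python3 -m crank '[[[0,0,-0.25,0,0,0,30],[0,0,-0.25,0,0,0,30],[0,0,-0.25,0,0,0,30],[0,0,-0.25,0,0,0,30],[0,0,-0.25,0,0,0,30],[0,0,-0.35,0,0,0,30],[0,0,-0.5,0,0,0,30],[0,0,-0.5,0,0,0,30]]]'
python3 -m crank '[[[0,0,-0.5,0,0,0,30],[0,0,-0.5,0,0,0,30],[0,0,-0.5,0,0,0,30],[0,0,-0.5,0,0,0,30],[0,0,-0.5,0,0,0,30],[0,0,-0.4,0,0,0,30],[0,0,-0.2,0,0,0,30],[0,0,0,0,0,0,30]]]'
python3 -m crank '[[[0,0,0,0,0,0,30],[0,0,0,0,0,0,30],[0,0,0,0,0,0,30],[0,0,0,0,0,0,30],[0,0,0,0,0,0,30],[0,0,0,0,0,0,30],[0,0,0,0,0,0,30],[0,0,0,0,0,0,30]]]'
python3 - <<'E'
from rig import *
import cv2,numpy as np
print(sense()["dq"])
a=capture("scene")[150:350,230:430];b=capture("wrist")
o=np.hstack([cv2.resize(a,(400,400),interpolation=cv2.INTER_CUBIC),cv2.resize(b[80:480,120:520],(400,400))])
cv2.imwrite("pics/end.png",o)
E
```

```text
time_s: 11.6
eef_pos: [618.9, -140.5, 143.8]
ee_rot: [0.0, 1.0, 0.016, 0.0]
force: [0.0, -0.1, -3.0]
grip_width: 0.454
grip_force: 40.8
time_s: 12.4
eef_pos: [619.0, -140.5, 220.7]
ee_rot: [0.0, 1.0, 0.016, 0.0]
force: [0.4, -0.1, -3.7]
grip_width: 0.459
grip_force: 40.8
time_s: 13.2
eef_pos: [618.8, -140.4, 220.0]
ee_rot: [-0.0, 1.0, 0.016, 0.0]
force: [0.6, -0.2, -3.3]
grip_width: 0.457
grip_force: 40.8
[0.00103472 0.00013186 0.00076019 0.00270962 0.0031266  0.00021377]
```

View pics/end.png

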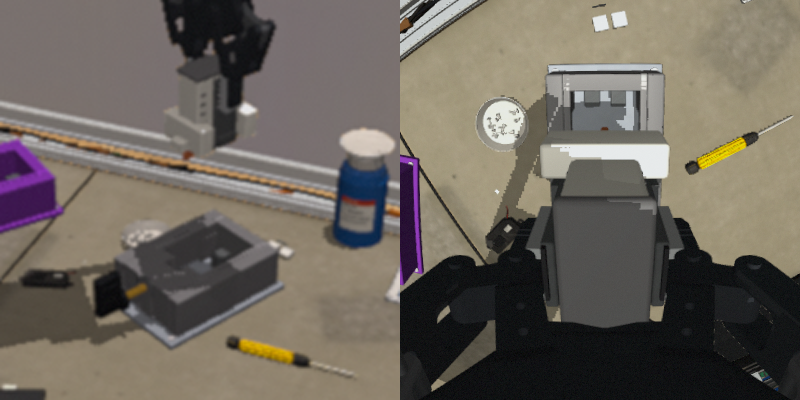

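The carrier hangs upright in the pads above the empty well, at (210,110) in the left half. The plug is still out at (110,290) and the bystanders are untouched. The lift was about 160 mm, so the blades are about 115 mm above the base top.

```bash
python3 -c "
from rig import *
print(finish_job())"
```

```text
the job is handed in; nothing more can be done
None
```

The job is handed in: the plug is out at its stop, and the carrier is held still and upright by its pinched catches, with its blades about 115 mm above the base top (worked out from the lift height).

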